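Roll the test bob onto the datum line and log it

TASK

The aluminium test bob lies on its side on the granite. Without gripping, lifting or dragging it, gently push it sideways with your fingers so that it rolls over the slab and comes to rest lying along the red datum line, centred over it; let go of it, and then press the green log button fully down and let it up again. Leave everything else where it is.

Things in the scene. Friction and masses are not known exactly. Their poses are not given: they have to be found in the camera images.
- roller: Test bob: aluminium cylinder, 40 mm diameter, 90 mm long, about 0.3 kg, dark bands, blue stripe on top at the start. Origin: its centre, 20 mm up; x: its axis; z turns with it (up at start, at the stripe). Starts 95-150 mm to either side of the line, within 0.08 rad of parallel and 12 mm lengthwise. Friction about 0.45: fingers pushing its back slide on it as it rolls; let go at 50 mm/s it coasts 3 mm.
- line: The datum line: a white strip 170 mm by 36 mm stuck on the granite with a red line 8 mm wide along its whole middle; flush with the slab. Its origin is the middle of the red line at slab height; x runs along the red line, z is up. Its x axis points away from the robot, turned up to 0.35 rad either way.
- log_button (a joint): The green log button's travel: 0 up, 0.006 m fully down, springs back up when released; fully down takes about 4 N. It logs from 4.5 mm on.
- log_button_top (a point): Centre of the top of the green log button: a flat disc 32 mm in diameter, its top 22 mm above the slab when up, in a round black housing 48 mm in diameter and 12 mm high fixed to the slab. It presses straight down. It stands to the left or the right of the line.
- loupe: Bystander, to be left alone: black loupe, 52 mm in diameter and 34 mm high, loose, on the other side from the button. Origin at the centre of its underside.
- weight: Bystander, to be left alone: dark tungsten slide weight, 34 mm in diameter and 26 mm high, loose, beyond the line. Origin at the centre of its underside.
- gears: Bystander, to be left alone: brass gear cluster, 56 mm in diameter and 28 mm high, loose, beyond the line. Origin at the centre of its underside.
- screwdriver: Bystander, to be left alone: small screwdriver 150 mm long, loose, lying at the far left. Origin under its middle.
Things that resemble listed ones, but are neither listed nor needed, are in the scene too. What is meant by the roller is not brown, purple or turquoise, and is the smaller of those in its own colour.

How it is judged:
By the outcome, as a careful person would: the job done as asked, in the order asked, and still so for the second after the job is handed in, with the robot touching nothing.
It also fails if it takes over 48 s, if anything falls off the work surface, if the arm or the gripper's body presses on something with over 40 N, if the wrist force passes 120 N, or if a joint passes its speed limit or range.

ROBOT

A 6-joint arm with a two-finger parallel gripper is mounted at the origin on the work surface. World frame = base frame: x ahead of the robot, y to its left, z up, the work surface at z = 0. Lengths are in m, angles in degrees, forces in N, time in s.
With the tool pointing down it reaches from about 0.325 to 0.9 m from the base axis. Payload 6.1 kg.
Tool frame: the origin (TCP) lies at the very end of the fingers, on their centre line; the grasp point (between the pads) lies behind it (manip.grip_point_offset is the x of the grasp point in the tool frame, in m); x points along the fingers, y is the direction in which the jaws open and shut, and the axes are right-handed (so a half turn about x gives the same grasp; the last joint's range is limited). The gripper opens to 87 mm and grips with 3 to 60 N. Pads are 19 mm wide; open, the fingers measure 117 mm over their backs; the gripper's body (75 mm by 190 mm) begins 51 mm behind the grasp point.
Start: joints at [59.811, 12.628, 87.462, -0, 79.91, -7.225], TCP at [0.244, 0.575, 0.223] pointing down, gripper open.
Joint ranges: [-170.65, 170.65], [-52.31, 119.04], [5.05, 147.46], [-71.25, 251.25], [11.57, 151.72], [-153.62, 153.62]. Speed limits (degrees/s): [147.25, 147.25, 172.46, 180, 180, 180].

INTERFACE

Orientations are given as a 3x3 rotation matrix whose columns are the frame's x, y, z axes.
In Python, from bench import get_obs, imaging, manip gives the robot as it stands. The module is installed in compiled form; this text tells all that it offers.
- The arm moves only by the tool servo_tool, never from a script. Its argument "deltas" is one flat list of numbers, 7 for each row, row after row: the turn, a rotation vector about the tool's x, y, z in degrees, then the shift along the tool's x, y, z in m, then the closure in counts, from 0 (fully open) to 255 (shut). In form: [ax, ay, az, tx, ty, tz, claw, ax, ay, az, tx, ty, tz, claw, ...]. A call has 1 to 12 rows; each row shifts and turns the commanded pose from where the row before left it, along the tool's axes as they then stand; what a row does not reach is not made up. A row lasts 1/10 s, in which the tool goes at most 50 mm and 8.59 degrees, less where a joint would pass 70% of its speed; a pose out of reach is approached as far as the arm can. A call with a gripper value outside its range is refused whole. The fingers move at their own pace and stop on an object; "grip_force" is the grip in N (left out, the last holds). Time passes only in rows, so rows that do not move let the fingers close. It gives the time, the measured TCP pose, the force and the opening at its end, in the units of the state.
- get_obs(): the state, without advancing time (a new reading comes with each control period).
- imaging.capture(name): name is "scene" or "side" or "wrist"; returns (picture, depth): 480x640x3 uint8, red, green, blue; 480x640 float32, m along the optical axis (not along the pixel's ray), 0 where there is no reading.
- imaging.get_calibration(name): a dict with "fx", "fy", "cx", "cy" (pixels), "rvec" (rotation vector, rad) and "tvec" (3), from world to camera coordinates, as OpenCV has them. Camera axes: x right, y down, z forward; pixel columns grow to the right and rows downward; lengths in m; the calibration is good to about 2 mm. A picture is of the moment at which its call begins: read the wrist's pose just before it. get_calibration takes no time and is no camera call; for the wrist camera it gives the pose at the moment of the call.
- manip.hand_in(): hands the job in, once; it reports no verdict.
The state is a dict: "time_s": time; "joint_positions": joint angles; "qvel": joint speeds; "joint_efforts": joint torques, N m; "ee_pos": TCP position; "eef_rot": TCP orientation; "force": force on the tool from outside, world axes, zero at the start; "ft_torque": the same for the moment, N m; "finger_gap": opening from 0.0 (shut) to 1.0 (fully open).
Only numpy, scipy, OpenCV 4.12 (cv2) and the standard library are available. Lean on these libraries where they do the work, as an engineer would, in place of code of your own. Each camera call takes 0.05 s, during which the arm holds its last target. There are 200 camera calls.

## Working session

There is one attempt and no reset: what is moved stays moved. The work goes in short steps, Python scripts to look and compute and a tool call to move; the robot and the scene stay as the last step left them, time stands still between calls to the robot, and variables do not carry over. Pictures are saved under pics/ and viewed, about 8 in all and at most 12, crops included, and the job is handed in when it is done.

Besides the shell and the picture viewer there is one more tool, called after "Call:" in YAML: its name, and indented under it one key for each argument. servo_tool: Moves the arm, as the interface text tells. Its arguments: {"type":"object","properties":{"deltas":{"type":"array","items":{"type":"number"}},"grip_force":{"type":"number"}},"required":["deltas"]}

```bash
mkdir -p pics; cat > h.py <<'E'
import numpy as np, cv2
from bench import get_obs, imaging, manip
def cap(n,f=None):
    K=imaging.get_calibration(n); p,d=imaging.capture(n)
    if f: cv2.imwrite('pics/'+f,p[:,:,::-1])
    return p,d,K
def ray(K,uv,z):
    R,_=cv2.Rodrigues(np.array(K['rvec'],float)); t=np.array(K['tvec'],float).ravel()
    c=-R.T@t; uv=np.atleast_2d(uv).astype(float)
    d=np.c_[(uv[:,0]-K['cx'])/K['fx'],(uv[:,1]-K['cy'])/K['fy'],np.ones(len(uv))]@R
    return c+d*((z-c[2])/d[:,2])[:,None]
def proj(K,P):
    R,_=cv2.Rodrigues(np.array(K['rvec'],float)); q=np.atleast_2d(P)@R.T+np.array(K['tvec'],float).ravel()
    return np.c_[q[:,0]/q[:,2]*K['fx']+K['cx'],q[:,1]/q[:,2]*K['fy']+K['cy']]
def pts(K,d):
    v,u=np.mgrid[:480,:640]; R,_=cv2.Rodrigues(np.array(K['rvec'],float)); t=np.array(K['tvec'],float).ravel()
    c=np.stack([(u-K['cx'])/K['fx']*d,(v-K['cy'])/K['fy']*d,d],-1)
    return (c-t)@R
E
python3 - <<'E'
from h import *
p,d,K=cap('scene','scene1.png')
o=get_obs();print(o['time_s'],o['ee_pos'],o['eef_rot'],manip.grip_point_offset)
R,_=cv2.Rodrigues(np.array(K['rvec']));print(-R.T@np.array(K['tvec']).ravel())
p,d,K=cap('side','side1.png')
R,_=cv2.Rodrigues(np.array(K['rvec']));print(-R.T@np.array(K['tvec']).ravel())
E
```

```text
0.05 [0.24352854 0.57493444 0.22143888] [[-9.78073213e-04  3.90147788e-01  9.20751729e-01]
 [-1.67048878e-03  9.20750248e-01 -3.90148934e-01]
 [-9.99998126e-01 -1.91969966e-03 -2.48823649e-04]] -0.0187
[1.3373979  0.36457308 0.66979105]
[ 0.38290469 -0.89983421  0.65633297]
```

View pics/scene1.png

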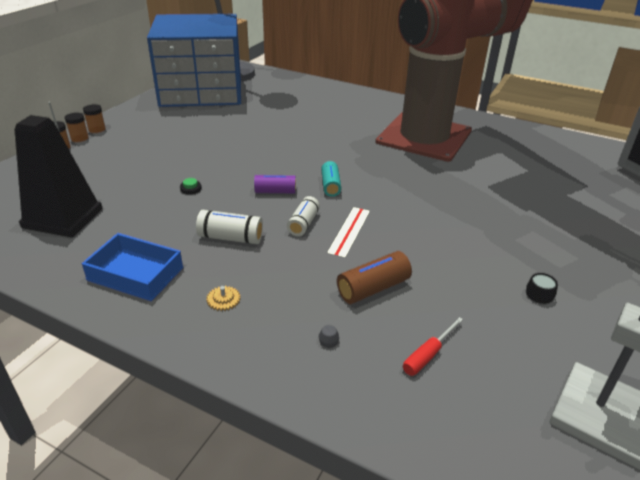

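The scene view shows these candidates: small silver-white cylinder (303,215), larger silver-white (230,227), purple (275,184), turquoise (331,178), brown (375,276). The smaller silver-white one at (303,215) fits the description. The line is at (350,231), the button at (190,185), the loupe at (542,287), the weight at (329,336), the gears at (223,297) and the screwdriver at (435,345). Next I'll measure positions and check the choice in a crop.

```bash
python3 - <<'E'
from h import *
a=cv2.imread('pics/scene1.png'); b=cv2.imread('pics/side1.png')
K=imaging.get_calibration('scene')
print(ray(K,[(303,215),(230,227),(275,184),(331,178),(375,276)],.02).round(3)); print(ray(K,[(350,231),(542,287),(329,336),(223,297),(435,345),(362,209),(338,254)],0).round(3)); print(ray(K,(190,182),.022))
c=cv2.resize(a[150:270,180:400],None,fx=3.6,fy=3.6,interpolation=2)
cv2.imwrite('pics/crop1.png',c)
E
```

```text
[[ 0.512 -0.089  0.02 ]
 [ 0.62  -0.195  0.02 ]
 [ 0.436 -0.202  0.02 ]
 [ 0.351 -0.105  0.02 ]
 [ 0.617  0.116  0.02 ]]
[[ 0.49   0.009  0.   ]
 [ 0.476  0.388  0.   ]
 [ 0.769  0.101  0.   ]
 [ 0.776 -0.103  0.   ]
 [ 0.704  0.26   0.   ]
 [ 0.404 -0.003  0.   ]
 [ 0.57   0.02   0.   ]]
[[ 0.52422562 -0.3693648   0.022     ]]
```

View pics/crop1.png

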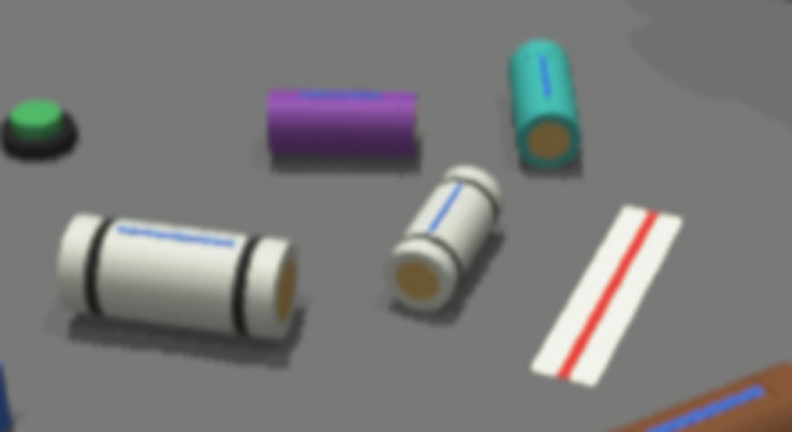

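View pics/side1.png

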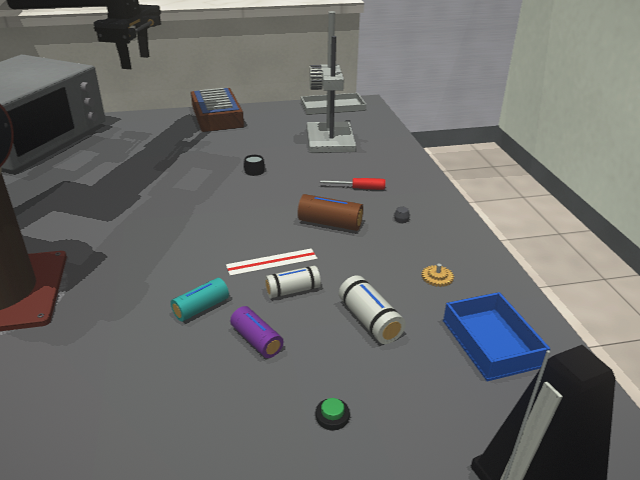

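The crop confirms the small silver-white bob, with dark bands and a blue stripe, at (303,215). In the side view it is at (292,282), the line at (272,261) and the button at (333,410). I'll turn the jaw along the line and move above it.

Call:
servo_tool:
  deltas: [8.5,0,0,0,0,0,0,8.5,0,0,0,0,0,0,8.5,0,0,0,0,0,0,8.5,0,0,0,0,0,0,8.5,0,0,0,0,0,0,8.5,0,0,0,0,0,0,8.1,0,0,0,0,0,0,0,0,0,0,0.01,0.0468,0,0,0,0,0,0.01,0.0468,0,0,0,0,0,0.01,0.0468,0,0,0,0,0,0.01,0.0468,0,0,0,0,0,0.01,0.0468,0]

```text
time_s: 1.3
ee_pos: [0.3256, 0.3487, 0.2221]
eef_rot: [[-0.0, 0.99, 0.139], [-0.0, 0.139, -0.99], [-1.0, -0.0, 0.0]]
force: [0.9, 0.2, 0.5]
finger_gap: 0.999
```

Call:
servo_tool:
  deltas: [0,0,0,0,0.01,0.0468,100,0,0,0,0,0.01,0.0468,100,0,0,0,0,0.01,0.0468,100,0,0,0,0,0.01,0.0468,100,0,0,0,0,0.01,0.0468,100,0,0,0,0,0.01,0.0468,100,0,0,0,0,0.01,0.0468,100,0,0,0,0,0.01,0.0468,100,0,0,0,0,0.01,0.0468,100,0,0,0,0,0.01,0.0468,100,0,0,0,0,0,0,100,0,0,0,0,0,0,100]

```text
time_s: 2.5
ee_pos: [0.4889, -0.0998, 0.2218]
eef_rot: [[-0.002, 0.991, 0.135], [0.001, 0.135, -0.991], [-1.0, -0.001, -0.001]]
force: [-0.7, -0.1, 0.1]
finger_gap: 0.609
```

```bash
python3 - <<'E'
from h import *
o=get_obs();print(o['time_s'],o['ee_pos'].round(4),o['eef_rot'].round(3),o['finger_gap'],o['force'],o['joint_positions'])
cap('wrist','w1.png')
E
```

```text
2.5 [ 0.4889 -0.0998  0.2218] [[-0.002  0.991  0.135]
 [ 0.001  0.135 -0.991]
 [-1.    -0.001 -0.001]] 0.6087746802328523 [-0.68784622 -0.07591688  0.07371861] [-2.06119887e+01 -4.74055156e+00  1.05836708e+02  2.17221896e-02
  7.90107097e+01 -2.84034871e+01]
```

View pics/w1.png

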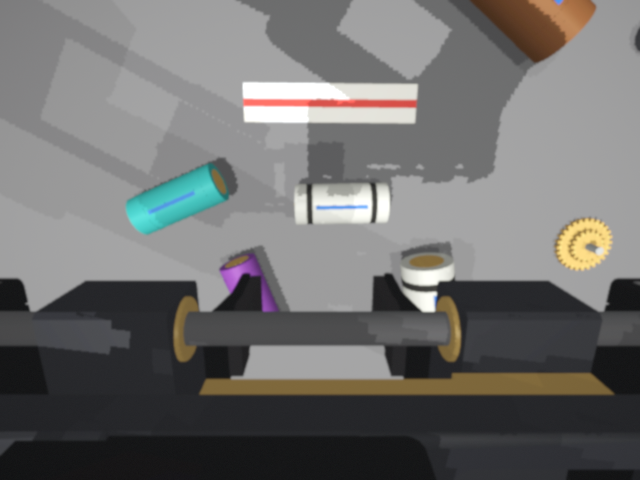

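The wrist view shows the bob at (342,203), the line at (330,103), and purple (240,265) and the big cylinder (427,270) near the finger lane.

```bash
cat >> h.py <<'E'
def measure(roi,f=None):
    p,d,K=cap('wrist',f); h=cv2.cvtColor(p,cv2.COLOR_RGB2HSV); P=pts(K,d)
    red=((h[...,0]<8)|(h[...,0]>172))&(h[...,1]>140)&(h[...,2]>110)
    n,lab,st,_=cv2.connectedComponentsWithStats(red.astype(np.uint8))
    k=1+st[1:,4].argmax(); red=lab==k
    v,u=np.nonzero(red); L=ray(K,np.c_[u,v],0)[:,:2]
    (lc,ls,la)=cv2.minAreaRect((L*1000).astype(np.float32))
    w=np.linalg.svd(L-L.mean(0),full_matrices=False)[2][0]; w*=np.sign(w[0])
    u0,u1,v0,v1=roi; Q=P[v0:v1,u0:u1].reshape(-1,3); Q=Q[(d[v0:v1,u0:u1].ravel()>0)&(Q[:,2]>.022)&(Q[:,2]<.06)]
    r=cv2.minAreaRect((Q[:,:2]*1000).astype(np.float32))
    bc=np.array(r[0])/1000; b=cv2.boxPoints(r)/1000; e=[b[1]-b[0],b[2]-b[1]]; e=max(e,key=np.linalg.norm); e*=np.sign(e[0])
    lc=np.array(lc)/1000; n=np.array([-w[1],w[0]])
    print('line c',lc.round(4),'size',np.round(ls,1),'ang',np.degrees(np.arctan2(w[1],w[0])).round(2))
    print('bob c',bc.round(4),'size',np.round(r[1],1),'ang',np.degrees(np.arctan2(e[1],e[0])).round(2),'ztop',np.percentile(Q[:,2],98).round(4))
    print('bob rel line: along',((bc-lc)@w).round(4),'across',((bc-lc)@n).round(4))
    return p,d,K,P
E
python3 - <<'E'
from h import *
p,d,K,P=measure((285,398,165,240))
Q=P[240:300,215:280].reshape(-1,3);Q=Q[Q[:,2]>.01];print('purple x',np.percentile(Q,[1,99],axis=0).round(3))
Q=P[240:300,395:460].reshape(-1,3);Q=Q[(Q[:,2]>.01)&(Q[:,2]<.06)];print('big',np.percentile(Q,[1,99],axis=0).round(3))
print(P[250:255,330:340].reshape(-1,3).mean(0))
E
```

```text
line c [0.4878 0.0064] size [168.7   5.2] ang 7.39
bob c [ 0.5112 -0.0875] size [89.9 39.8] ang 8.82 ztop 0.0419
bob rel line: along 0.0111 across -0.0962
purple x [[ 0.399 -0.196  0.013]
 [ 0.479 -0.026  0.385]]
big [[ 0.583 -0.169  0.012]
 [ 0.632 -0.128  0.055]]
[ 0.51501086 -0.14490651  0.00092226]
```

Call:
servo_tool:
  deltas: [-1,0,0,0,0.0245,0.0358,135,0,0,0,0.042,0,0,135,0,0,0,0.042,0,0,135,0,0,0,0.042,0,0,135,0,0,0,0.042,0,0,135,0,0,0,0.03,0,0,135,0,0,0,0.013,0,0,135,0,0,0,0,0,0,135,0,0,0,0,0,0,135]

```text
time_s: 3.5
ee_pos: [0.5197, -0.1309, 0.013]
eef_rot: [[0.002, 0.988, 0.156], [-0.001, 0.156, -0.988], [-1.0, 0.002, 0.001]]
force: [1.1, 0.1, -0.3]
finger_gap: 0.469
```

```bash
python3 - <<'E'
from h import *
o=get_obs();print(o['time_s'],o['ee_pos'].round(4),o['eef_rot'].round(3),o['finger_gap'],o['force'])
p,d,K=cap('wrist','w2.png')
R,_=cv2.Rodrigues(np.array(K['rvec']));print(-R.T@np.array(K['tvec']).ravel(), (d>0).mean())
E
```

```text
3.5 [ 0.5197 -0.1309  0.013 ] [[ 0.002  0.988  0.156]
 [-0.001  0.156 -0.988]
 [-1.     0.002  0.001]] 0.46882725626532684 [ 1.06558693  0.06570464 -0.31686095]
[ 0.50815535 -0.05839418  0.17608177] 0.996064453125
```

View pics/w2.png

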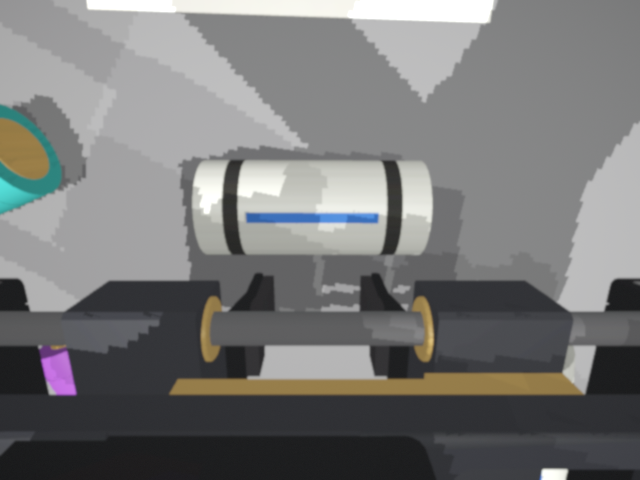

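Call:
servo_tool:
  deltas: [0,0,0,0.002,0,-0.003,135,0,0,0,0,0,-0.003,135,0,0,0,0,0,-0.003,135,0,0,0,0,0,-0.003,135,-0.6,0,0,0,0,-0.002,135,-0.6,0,0,0,0,-0.002,135,-0.6,0,0,0,0,-0.002,135,-0.6,0,0,0,0,-0.002,135,-0.6,0,0,0,0,-0.002,135,-0.6,0,0,0,0,-0.002,135,-0.6,0,0,0,0,-0.002,135,-0.6,0,0,0,0,-0.002,135]

```text
time_s: 4.75
ee_pos: [0.5136, -0.1035, 0.0095]
eef_rot: [[-0.0, 0.971, 0.238], [0.0, 0.238, -0.971], [-1.0, -0.0, -0.0]]
force: [0.4, -0.5, 0.2]
finger_gap: 0.472
```

```bash
cat >> h.py <<'E'
def bob(lc=np.array([.4878,.0064]),la=7.39,rng=(.022,.06)):
    p,d,K=cap('wrist'); P=pts(K,d); m=(d>0)&(P[...,2]>.025)&(P[...,2]<.06)
    h=cv2.cvtColor(p,cv2.COLOR_RGB2HSV); wh=m&(h[...,1]<60)&(h[...,2]>120)
    wh[265:]=0; wh=cv2.morphologyEx(wh.astype(np.uint8),cv2.MORPH_CLOSE,np.ones((31,31)))
    n,lab,st,_=cv2.connectedComponentsWithStats(wh); k=1+st[1:,4].argmax()
    Q=P[(lab==k)&m]; r=cv2.minAreaRect((Q[:,:2]*1000).astype(np.float32)); bc=np.array(r[0])/1000
    b=cv2.boxPoints(r)/1000; e=max([b[1]-b[0],b[2]-b[1]],key=np.linalg.norm); e=e*np.sign(e[0])
    a=np.radians(la); w=np.array([np.cos(a),np.sin(a)]); nn=np.array([-w[1],w[0]])
    o=get_obs(); t=o['ee_pos'][:2]
    print('t',o['time_s'],'bob',bc.round(4),np.round(r[1],1),'yaw rel',(np.degrees(np.arctan2(e[1],e[0]))-la).round(2),'along',((bc-lc)@w).round(4),'across',((bc-lc)@nn).round(4))
    y=o['eef_rot'][:,1]; z=o['eef_rot'][:,2]; D=bc-t
    print('tcp',o['ee_pos'].round(4),'tool yaw rel',(np.degrees(np.arctan2(y[1],y[0]))-la).round(2),'bob in tool y',(D@y[:2]).round(4),'-z',(-D@z[:2]).round(4),'F',o['force'].round(1))
    return p,d,K,P
E
python3 -c "
from h import *
bob()"
```

```text
t 4.8 bob [ 0.508  -0.0657] [90.9 32.6] yaw rel 2.97 along 0.0108 across -0.0741
tcp [ 0.5134 -0.1032  0.0095] tool yaw rel 6.43 bob in tool y 0.0037 -z 0.0377 F [0.3 0.3 0.2]
```

```bash
cat >> h.py <<'E'
from scipy.optimize import least_squares
def bob2(lc=np.array([.4878,.0064]),la=7.39,vmax=275,f=None):
    p,d,K=cap('wrist',f); P=pts(K,d); a=np.radians(la); w=np.array([np.cos(a),np.sin(a)]); nn=np.array([-w[1],w[0]])
    S=(P[...,:2]-lc)@np.c_[w,nn]; m=(d>0)&(P[...,2]>.012)&(P[...,2]<.06)&(abs(S[...,0])<.075)&(S[...,1]>-.13)&(S[...,1]<.05); m[vmax:]=0
    n,lab,st,_=cv2.connectedComponentsWithStats(m.astype(np.uint8)); m=lab==1+st[1:,4].argmax()
    s,c,z=S[m][:,0],S[m][:,1],P[m][:,2]; k=z>.024; al=(np.percentile(s,.5)+np.percentile(s,99.5))/2
    g=lambda q:np.hypot((c[k]-q[0]-q[1]*(s[k]-al))*np.cos(np.arctan(q[1])),z[k]-q[2])-.02
    q=least_squares(g,[c[k].mean(),0,.02],loss='soft_l1',f_scale=.001).x
    o=get_obs(); bc=lc+w*al+nn*q[0]; D=bc-o['ee_pos'][:2]; y=o['eef_rot'][:2,1]; zz=o['eef_rot'][:2,2]
    print('t',o['time_s'],'along',al.round(4),np.ptp(s).round(3),'across',q[0].round(4),'yaw',np.degrees(np.arctan(q[1])).round(2),'z0',q[2].round(4),'rms',np.std(g(q)).round(4),'front',np.percentile(c,99.5).round(4))
    print('tcp',o['ee_pos'].round(4),'tool yaw',(np.degrees(np.arctan2(y[1],y[0]))-la).round(2),'bob y',(D@y).round(4),'-z',(-D@zz).round(4),'F',o['force'].round(1))
    return p
E
python3 -c "
from h import *
bob2(f='w3.png')"
```

```text
t 4.85 along 0.0104 0.091 across -0.0775 yaw 1.44 z0 0.0209 rms 0.0005 front -0.057
tcp [ 0.5135 -0.1033  0.0095] tool yaw 6.39 bob y 0.0029 -z 0.0344 F [ 0.2  0.9 -0.1]
```

View pics/w3.png

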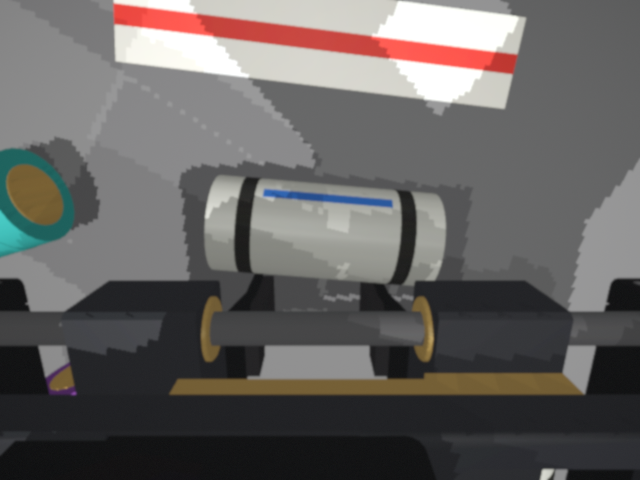

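Call:
servo_tool:
  deltas: [1.6,0,0,0,0,0,135,1.6,0,0,0,0,0,135,1.6,0,0,0,0,0,135,1.6,0,0,0,0,-0.001,135,0,0,0,0,0.002,-0.002,135,0,0,0,0,0,-0.0025,135,0,0,0,0,0,-0.0025,135,0,0,0,0,0,-0.0025,135,0,0,0,0,0,-0.0025,135,0,0,0,0,0,-0.0025,135,0,0,0,0,0,-0.0025,135,0,0,0,0,0,-0.0025,135]

```text
time_s: 6.05
ee_pos: [0.5129, -0.0828, 0.0095]
eef_rot: [[0.0, 0.992, 0.128], [-0.0, 0.128, -0.992], [-1.0, 0.0, 0.0]]
force: [-0.1, -0.0, -0.3]
finger_gap: 0.47
```

```bash
python3 -c "
from h import *
bob2()"
```

```text
t 6.1 along 0.01 0.091 across -0.0598 yaw 1.46 z0 0.0209 rms 0.0005 front -0.0391
tcp [ 0.5128 -0.0825  0.0095] tool yaw -0.05 bob y -0.0034 -z 0.0316 F [0.4 1.1 0.4]
```

Call:
servo_tool:
  deltas: [0,0,0,0,0,-0.0025,135,0,0,0,0,0,-0.0025,135,0,0,0,0,0,-0.0025,135,0,0,0,0,0,-0.0025,135,0,0,0,0,0,-0.0025,135,0,0,0,0,0,-0.0025,135,0,0,0,0,0,-0.0025,135,0,0,0,0,0,-0.0025,135,0,0,0,0,0,-0.0025,135,0,0,0,0,0,-0.0025,135,0,0,0,0,0,-0.0025,135,0,0,0,0,0,-0.0025,135]

```text
time_s: 7.3
ee_pos: [0.5091, -0.0531, 0.0096]
eef_rot: [[0.0, 0.992, 0.128], [-0.0, 0.128, -0.992], [-1.0, 0.0, 0.0]]
force: [-0.7, -0.5, -1.3]
finger_gap: 0.469
```

Call:
servo_tool:
  deltas: [0,0,0,0,0,-0.0025,135,0,0,0,0,0,-0.0025,135,0,0,0,0,0,-0.0025,135,0,0,0,0,0,-0.0025,135,0,0,0,0,0,-0.0025,135,0,0,0,0,0,-0.0025,135,0,0,0,0,0,-0.002,135,0,0,0,0,0,-0.001,135,0,0,0,0,0,0,135]

```text
time_s: 8.2
ee_pos: [0.5067, -0.0353, 0.0095]
eef_rot: [[-0.0, 0.992, 0.128], [0.0, 0.128, -0.992], [-1.0, -0.0, -0.0]]
force: [-0.7, 0.2, 0.5]
finger_gap: 0.471
```

```bash
python3 -c "
from h import *
p=bob2(f='w4.png')
h=cv2.cvtColor(p,cv2.COLOR_RGB2HSV)
K=imaging.get_calibration('wrist')
red=((h[...,0]<8)|(h[...,0]>172))&(h[...,1]>140)&(h[...,2]>110); red[265:]=0
v,u=np.nonzero(red);L=ray(K,np.c_[u,v],0)[:,:2]
a=np.radians(7.39);w=np.array([np.cos(a),np.sin(a)]);S=(L-[.4878,.0064])@np.c_[w,[-w[1],w[0]]]
for lo,hi in((-.09,-.07),(-.07,-.05),(-.05,-.035),(.05,.07),(.07,.09)):
  k=(S[:,0]>lo)&(S[:,0]<hi);print(lo,k.sum(),np.percentile(S[k,1],[2,50,98]).round(4) if k.sum()>5 else '')
"
```

```text
t 8.25 along 0.0087 0.091 across -0.0112 yaw 1.46 z0 0.0209 rms 0.0005 front 0.0095
tcp [ 0.5067 -0.0353  0.0095] tool yaw -0.05 bob y -0.0047 -z 0.0327 F [ 0.3 -0.1 -0.3]
-0.09 446 [-0.0031 -0.0002  0.0027]
-0.07 555 [-0.0032 -0.0003  0.0026]
-0.05 73 [-0.0032  0.0007  0.0031]
0.05 198 [-0.0038  0.      0.0029]
0.07 448 [-0.0039 -0.0005  0.0029]
```

View pics/w4.png

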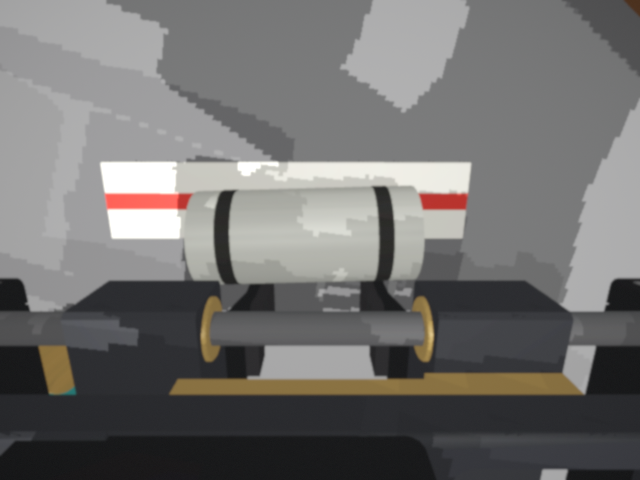

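Call:
servo_tool:
  deltas: [0,0,0,0,0,-0.0015,135,0,0,0,0,0,-0.0015,135,0,0,0,0,0,-0.0015,135,0,0,0,0,0,-0.0015,135,0,0,0,0,0,-0.0015,135,0,0,0,0,0,-0.001,135,0,0,0,0,0,-0.001,135,0,0,0,0,0,-0.0005,135,0,0,0,0,0,0,135,0,0,0,0,0,0,135]

```text
time_s: 9.25
ee_pos: [0.5055, -0.0255, 0.0095]
eef_rot: [[-0.0, 0.992, 0.128], [0.0, 0.128, -0.992], [-1.0, -0.0, -0.0]]
force: [0.4, -0.2, -0.0]
finger_gap: 0.472
```

```bash
python3 -c "
from h import *
bob2();bob2()"
```

```text
t 9.3 along 0.0085 0.091 across -0.0018 yaw 1.47 z0 0.0209 rms 0.0005 front 0.0188
tcp [ 0.5056 -0.0255  0.0095] tool yaw -0.05 bob y -0.0051 -z 0.0321 F [ 0.2  0.2 -0.1]
t 9.35 along 0.0085 0.091 across -0.0018 yaw 1.46 z0 0.0209 rms 0.0005 front 0.0188
tcp [ 0.5055 -0.0255  0.0095] tool yaw -0.06 bob y -0.005 -z 0.0322 F [-0.3  0.3 -0.5]
```

Call:
servo_tool:
  deltas: [0,0,0,0,0,-0.0006,135,0,0,0,0,0,-0.0005,135,0,0,0,0,0,-0.0005,135,0,0,0,0,0,-0.0004,135,0,0,0,0,0,0,135,0,0,0,0,0,0,135]

```text
time_s: 9.95
ee_pos: [0.5053, -0.0235, 0.0095]
eef_rot: [[-0.0, 0.992, 0.128], [0.0, 0.128, -0.992], [-1.0, -0.0, -0.0]]
force: [0.3, 0.3, -0.0]
finger_gap: 0.47
```

```bash
python3 -c "
from h import *
bob2()
cap('scene','scene2.png');cap('side','side2.png')"
```

```text
t 10.0 along 0.0084 0.091 across 0.0002 yaw 1.49 z0 0.0209 rms 0.0005 front 0.0208
tcp [ 0.5053 -0.0235  0.0095] tool yaw -0.05 bob y -0.0051 -z 0.032 F [-0.1  0.8 -0.3]
```

Call:
servo_tool:
  deltas: [0,0,0,0,0,0.003,135,0,0,0,0,0,0.01,135,0,0,0,0,0,0.03,135,0,0,0,0,0,0.03,135,0,0,0,-0.04,0,0,135,0,0,0,-0.04,0,0,135,0,0,0,-0.04,0,0,135,0,0,0,-0.04,0,0,255,0,0,0,-0.04,0,0,255,0,0,0,0,0,0,255]

```text
time_s: 11.1
ee_pos: [0.5183, -0.098, 0.2167]
eef_rot: [[0.011, 0.992, 0.127], [-0.004, 0.127, -0.992], [-1.0, 0.011, 0.006]]
force: [0.9, 0.3, 0.5]
finger_gap: 0.281
```

```bash
python3 -c "
from h import *
measure((250,430,60,235),'w5.png')
bob2()"
```

```text
line c [ 0.4235 -0.0015] size [39.9  3.6] ang 6.77
bob c [0.4965 0.0075] size [90.2 40. ] ang 9.12 ztop 0.0418
bob rel line: along 0.0735 across 0.0004
t 11.2 along 0.0087 0.091 across 0.0002 yaw 1.47 z0 0.0208 rms 0.0007 front 0.0197
tcp [ 0.5154 -0.0969  0.2108] tool yaw -0.08 bob y -0.0054 -z 0.1062 F [-0.5  0.  -0.6]
```

View pics/w5.png

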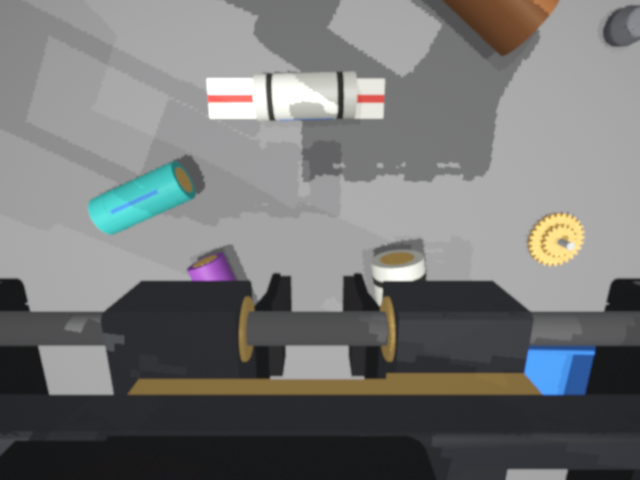

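The wrist view shows the bob on the strip at (305,96), with red line visible evenly at both ends. It is centred across to about 0.3 mm. Now the button.

Call:
servo_tool:
  deltas: [0,0,0,0,-0.0043,0.0431,255,0,0,0,0,-0.0043,0.0431,255,0,0,0,0,-0.0043,0.0431,255,0,0,0,0,-0.0043,0.0431,255,0,0,0,0,-0.0043,0.0431,255,0,0,0,0,-0.0043,0.0431,255,0,0,0,0,-0.0043,0.0431,255,0,0,0,0,0,0,255,0,0,0,0,0,0,255]

```text
time_s: 12.1
ee_pos: [0.5218, -0.3993, 0.2066]
eef_rot: [[-0.003, 0.992, 0.126], [0.003, 0.126, -0.992], [-1.0, -0.003, -0.004]]
force: [0.1, 0.4, -1.5]
finger_gap: 0.005
```

```bash
python3 -c "
from h import *
p,d,K=cap('wrist','w6.png')
h=cv2.cvtColor(p,cv2.COLOR_RGB2HSV);m=(h[...,0]>45)&(h[...,0]<80)&(h[...,1]>100)&(h[...,2]>60)
n,l,s,c=cv2.connectedComponentsWithStats(m.astype(np.uint8));k=1+s[1:,4].argmax();print(s[k],c[k])
v,u=np.nonzero(l==k);Z=pts(K,d)[l==k];print(np.median(Z,0).round(4))
B=ray(K,cv2.minEnclosingCircle(np.c_[u,v].astype(np.float32))[0],.022)[0];print('btn',B.round(4))
o=get_obs();D=B-o['ee_pos'];print(o['time_s'],o['ee_pos'].round(4),o['eef_rot'].round(3),(o['eef_rot'].T@D).round(4),o['finger_gap'],o['force'].round(2))
"
```

```text
[301 172  33  34 908] [317.04955947 188.47356828]
[ 0.5188 -0.3733  0.0227]
btn [ 0.5187 -0.3734  0.022 ]
12.15 [ 0.5223 -0.3983  0.2072] [[-0.003  0.992  0.127]
 [ 0.003  0.127 -0.992]
 [-1.    -0.002 -0.003]] [ 0.1852  0.     -0.0245] 0.00364779821436712 [-0.28  0.4   0.54]
```

View pics/w6.png

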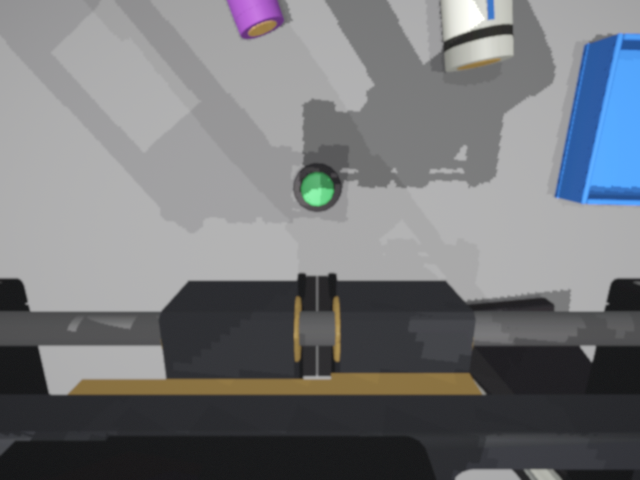

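The button is at (317,188). The black metronome's edge is at (520,305), so I'll check that the body clears it.

```bash
python3 -c "
from h import *
o=get_obs();R=o['eef_rot'];B=np.array([.5187,-.3734,.022])
for n in('scene','side'):
  p,d,K=cap(n);P=pts(K,d);Q=P[(d>0)&(P[...,2]>.06)&(P[...,2]<.4)];L=(Q-B)@R
  k=(abs(L[:,1])<.16)&(abs(L[:,2])<.12);print(n,k.sum())
  for a in np.arange(-.12,.12,.02):
    j=k&(L[:,2]>=a)&(L[:,2]<a+.02)
    if j.sum():print(a.round(2),j.sum(),'y',L[j,1].min().round(3),L[j,1].max().round(3),'z',Q[j,2].min().round(3),Q[j,2].max().round(3))
"
```

```text
scene 4611
-0.02 1629 y -0.091 0.099 z 0.275 0.4
0.0 1595 y -0.091 0.101 z 0.207 0.4
0.02 863 y -0.095 0.1 z 0.206 0.399
0.04 518 y -0.001 0.099 z 0.276 0.398
0.06 6 y 0.073 0.096 z 0.296 0.317
side 14790
-0.02 668 y -0.096 0.094 z 0.277 0.387
0.0 1641 y -0.096 0.094 z 0.208 0.39
0.02 2670 y -0.096 0.094 z 0.207 0.399
0.04 7664 y -0.096 0.094 z 0.276 0.4
0.06 2147 y -0.094 0.092 z 0.278 0.387
```

Call:
servo_tool:
  deltas: [0,0,0,0,0,-0.0245,255,0,0,0,0.036,0,0,255,0,0,0,0.036,0,0,255,0,0,0,0.036,0,0,255,0,0,0,0.036,0,0,255,0,0,0,0.03,0,0,255,0,0,0,0.006,0,0,255,0,0,0,0,0,0,255,0,0,0,0,0,0,255]

```text
time_s: 13.15
ee_pos: [0.5214, -0.3752, 0.0317]
eef_rot: [[0.002, 0.992, 0.129], [-0.002, 0.129, -0.992], [-1.0, 0.002, 0.002]]
force: [0.4, -0.5, 0.0]
finger_gap: 0.004
```

Call:
servo_tool:
  deltas: [0,0,0,0.002,0,0,255,0,0,0,0.002,0,0,255,0,0,0,0.002,0,0,255,0,0,0,0.002,0,0,255,0,0,0,0.001,0,0,255,0,0,0,0.001,0,0,255,0,0,0,0,0,0,255,0,0,0,0,0,0,255]

```text
time_s: 13.95
ee_pos: [0.5203, -0.375, 0.0198]
eef_rot: [[0.0, 0.992, 0.128], [-0.0, 0.128, -0.992], [-1.0, 0.0, 0.0]]
force: [0.8, -0.4, 2.3]
finger_gap: 0.009
```

Call:
servo_tool:
  deltas: [0,0,0,0.001,0,0,255,0,0,0,0.001,0,0,255,0,0,0,0.001,0,0,255,0,0,0,0.001,0,0,255,0,0,0,0,0,0,255,0,0,0,0,0,0,255]

```text
time_s: 14.55
ee_pos: [0.5204, -0.375, 0.0164]
eef_rot: [[0.0, 0.992, 0.128], [-0.0, 0.128, -0.992], [-1.0, 0.0, 0.0]]
force: [-1.1, 0.9, 8.4]
finger_gap: 0.009
```

Call:
servo_tool:
  deltas: [0,0,0,0.0008,0,0,255,0,0,0,0,0,0,255,0,0,0,0,0,0,255]

```text
time_s: 14.85
ee_pos: [0.5204, -0.375, 0.0163]
eef_rot: [[0.0, 0.992, 0.128], [-0.001, 0.128, -0.992], [-1.0, 0.0, 0.001]]
force: [-3.6, 1.3, 12.4]
finger_gap: 0.004
```

Call:
servo_tool:
  deltas: [0,0,0,-0.003,0,0,255,0,0,0,-0.004,0,0,255,0,0,0,-0.01,0,0,255,0,0,0,-0.03,0,0,255,0,0,0,-0.04,0,0,255,0,0,0,-0.04,0,0,255,0,0,0,-0.03,0,0,255,0,0,0,-0.02,0,0,255,0,0,0,0,0,0,255,0,0,0,0,0,0,255]

```text
time_s: 15.85
ee_pos: [0.5198, -0.3743, 0.1911]
eef_rot: [[-0.001, 0.992, 0.128], [0.001, 0.128, -0.992], [-1.0, -0.0, -0.001]]
force: [-0.5, -0.4, -0.7]
finger_gap: 0.0
```

```bash
python3 -c "
from h import *
o=get_obs();print(o['time_s'],o['ee_pos'].round(4),o['force'].round(2))
p,d,K=cap('wrist');P=pts(K,d);h=cv2.cvtColor(p,cv2.COLOR_RGB2HSV);m=(h[...,0]>45)&(h[...,0]<80)&(h[...,1]>100)&(h[...,2]>60)
print('button top',np.median(P[m],0).round(4),m.sum())
cap('scene','scene3.png')
"; python3 -c "
import cv2,numpy as np
a=cv2.imread('pics/scene1.png');b=cv2.imread('pics/scene3.png')
cv2.imwrite('pics/cmp.png',np.vstack([b[140:400,100:600]]))
d=cv2.absdiff(a,b).max(2)
for n,(x,y) in dict(loupe=(542,287),weight=(329,336),gears=(223,297),driver=(435,345),brown=(375,276),turq=(331,178),purple=(275,184),big=(230,227)).items(): print(n,d[y-15:y+15,x-15:x+15].mean().round(1))"
```

```text
15.85 [ 0.5198 -0.3743  0.1911] [-0.5  -0.38 -0.66]
button top [ 0.5187 -0.373   0.0227] 945
loupe 5.5
weight 5.8
gears 8.6
driver 7.2
brown 6.0
turq 4.9
purple 5.4
big 31.9
```

View pics/cmp.png

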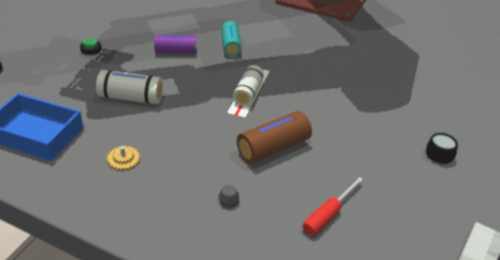

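The crop shows the bob lying along the strip at (248,87), the button up at (90,45) and everything else in place. The change at the big cylinder is only the arm's shadow.

```bash
python3 -c "
from bench import manip
print(manip.hand_in())"
```

```text
the job is handed in; nothing more can be done
None
```

The bob now lies along the red datum line, and the log button was pressed after I let go of it. I handed the job in at about 16 s of the 48 s allowed.

- **Bob:** I rolled the small silver-white bob about 96 mm with the fingertips, without gripping or lifting it. After the fingers were clear it sat about 0.2–0.4 mm off the line sideways. It was about 1.5° from parallel, and about 8.5 mm off centre lengthwise.
- **Not corrected:** I tried to steer it by angling the fingers, to remove the starting 1.4° turn and 11 mm lengthwise offset. It only rolled straight ahead, so the angle stayed and the offset shrank only slightly.
- **Button:** I pressed it until it stopped, with the tool 5.7 mm below its resting top and 12 N on the wrist. After I lifted off, its top was back at about 22.7 mm, the same as before the press.
- **Everything else:** In before-and-after pictures the other objects look unmoved. The one large difference, at the bigger cylinder, was the arm's shadow. The arm was clear of everything at hand-in.

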